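# Open the sample box's padlock by feel and hold it up

## Task

The brass combination padlock on the grey sample box has all but its last number dialled in, and nobody remembers that one: it lies one to four clicks clockwise from where the dial stands now. Turn the dial clockwise click by click, at each click trying with a gentle pull on the lock, away from the hasp, whether the shackle gives, until it slides fully open. Then work the open shackle out of the staple and finish while holding the padlock up in the gripper, shackle still open, at least 10 cm above the box, without wrenching the lock and with everything else left where it is.

Things in the scene. Friction and masses are not known exactly. Their poses are not given: they have to be found in the camera images.
- box: grey painted steel sample box, 260 (x) x 320 (y) x 90 mm high, fixed to the bench. Origin: centre of its underside; flat top 90 mm above. A steel eye plate (the hasp's staple) stands up from the top; the padlock lies on the top, on the plate's -x side (box axes), toward the robot. Loose lab things stand on the top, 85 mm or more from the dial's axis
- lock: loose combination padlock, about 0.35 kg, lying flat on the box, dial up. Brass case 50 x 50 x 26 mm; origin: centre of the case's underside; z up, +x to the shackle (along the box's +x within 0.1 rad at the start). Shackle: 8 mm round steel bar lying level 13 mm above the underside, two legs along x at y = +17 and -17 mm and a straight crossbar at the far end
- dial (a point): point on the dial's axis, fixed in the case (does not turn with the dial), 38 mm above the lock's underside, halfway up the knob. The knob is plain knurled aluminium, 32 mm diameter, from 29 to 47 mm above the underside (case top at 26). 18 equal marks on its top do not tell the number; it turns endlessly about the lock's z
- index (a point): index mark on the case's top, 20.5 mm behind (-x) the dial's axis. The dial has 18 equal clicks, 20 deg (0.35 rad) apart, and starts on one; 0.1 to 0.2 N m takes it over a click, then it springs into the next. The right click is 1 to 4 clicks clockwise (from above) of the start; on it, within about 6 deg, the shackle is free, on all others it is blocked
- staple (a point): centre of the staple's eye, on the box, 13 mm above its top; axes as the box. Upright steel plate, 4 mm thick (x), 27 mm high; the eye is 13 mm wide (y), 20 mm high from the box's top; the plate reaches 12 mm to -y and 25 mm to +y of the eye's centre. The lock's short leg (y = -17) passes through the eye; the +17 leg runs past the plate's +y end
- crown (a point): middle of the shackle's crossbar (axis), 48 mm ahead (+x) of the lock's origin when shut, 66 mm when open. Its inside is 19 mm from the case when shut, so the lock can slide up to 15 mm along x on the box. Pulled along -x the crossbar comes to bear flat on the plate: there the lock stops hard at a wrong click, and at the right one the case comes on 18 mm more
- leg_tip (a point): end of the short leg, 20 mm ahead (+x) of the lock's origin when shut (5 mm inside the case), 38 mm when open: a 13 mm gap to the case. To unhook, slide the open lock back along +x (about 28 mm from the fully pulled place) till the plate is in this gap, then lift straight up
- case_face (a point): centre of the case's +x face, 25 mm ahead of the lock's origin. The plate is in the open shackle's gap when the staple is 27 to 36 mm ahead (+x) of the lock's origin, that is 2 to 11 mm ahead of this face. Pulled back with the crossbar on the plate, the staple is 42 mm ahead of the origin with the shackle shut and 60 mm with it fully open
- shackle (a joint): how far the shackle is drawn out of the case, m: 0 shut, 0.018 fully open (stop). Slides with about 2 N of friction and stays where it is left
- dish: covered petri dish on the box's lid, 90 mm across, 15 mm high; origin centre of underside; to be left alone
- timer: black lab timer on the box's lid, 62 x 66 x 20 mm; origin centre of underside; to be left alone
- mailer: white slide mailer lying on the box, 82 x 30 x 14 mm; origin centre of underside; to be left alone
- vial: amber vial standing on the box, 22 mm across, 45 mm high; origin centre of underside; to be left alone
- washbottle: white wash bottle on the bench, 62 mm across, 185 mm high; origin centre of underside; to be left alone
- tipbox: grey tip box on the bench, 85 x 125 x 67 mm; origin centre of underside; to be left alone
- forceps: steel forceps on the bench, 115 mm long; origin centre of underside; to be left alone

How it is judged:
By the outcome, as a careful person would: the job done as asked, in the order asked, and still so for the second after the job is handed in, while the arm keeps its last pose, push and grip.
It also fails if it takes over 61 s, if anything falls off the work surface, if the arm or the gripper's body presses on something with over 40 N, if the wrist force passes 120 N, or if a joint passes its speed limit or range.

## Robot

A 7-joint arm with a two-finger parallel gripper is mounted at the origin on the work surface. World frame = base frame: x ahead of the robot, y to its left, z up, the work surface at z = 0. Lengths are in m, angles in rad, forces in N, time in s.
With the tool pointing down it reaches from about 0.35 to 0.9 m from the base axis. Payload 8.1 kg.
Tool frame: the origin (TCP) lies midway between the tips of the shut fingers; the grasp point (between the pads) lies 19 mm behind it; x points along the fingers, z is the direction in which the jaws open and shut, and the axes are right-handed (so a half turn about x gives the same grasp; the last joint's range is limited). The gripper opens to 92 mm and grips with 3 to 60 N. Pads are 19 mm wide; open, the fingers measure 130 mm over their backs; the gripper's body (75 mm by 190 mm) begins 47 mm behind the grasp point.
Start: joints at [-1.306, 0.434, 0.025, 1.573, -0.012, 1.134, -0.075], TCP at [0.225, 0.583, 0.227] pointing down, gripper open.
Joint ranges: [-2.62, 2.62], [-0.44, 2.09], [-1.27, 1.32], [0.08, 2.57], [-1.32, 4.46], [0.12, 2], [-2.74, 2.74]. Speed limits (rad/s): [2.22, 2.22, 3.01, 3.01, 3.14, 3.14, 3.14].

## Interface

Orientations are given as a rotation vector (axis times angle).
In Python, from cell import arm gives the robot as it stands. The module is installed in compiled form; this text tells all that it offers.
- The arm moves only by the tool move_arm, never from a script. Its argument "steps" is text: rows parted by semicolons, each of 5 numbers parted by spaces: the shift along the tool's x, y, z in m, then the turn about the tool's x in rad, then the closure in counts, from 0 (fully open) to 255 (shut). A call has 1 to 10 rows; each row is the pose to reach, as a shift and turn from the pose commanded when the call began, along the tool's axes at that moment; what a row does not reach only later rows make up. A row lasts 1/12 s, in which the tool goes at most 41.7 mm and 7.16 degrees, less where a joint would pass 70% of its speed; a pose out of reach is approached as far as the arm can. A call with a gripper value outside its range is refused whole. The fingers move at their own pace and stop on an object; "squeeze" is the grip in N (left out, the last holds). Time passes only in rows, so rows that repeat a pose let the fingers close. It gives the time, the measured TCP pose, the force and the opening at its end, in the units of the state.
- arm.observe(): the state, without advancing time (a new reading comes with each control period).
- arm.get_image(name): name is "scene" or "top" or "wrist"; returns a dict with "img" (384x512x3 uint8, blue, green, red), "z_map" (384x512 float32, m along the optical axis (not along the pixel's ray), 0 where there is no reading), "vfov" (degrees; the focal length in pixels is half the picture's height over the tangent of half this angle, whatever the lens; pixels are square), "cx", "cy" (the principal point, pixels), "extrinsics" (4x4, takes a point from camera to world coordinates). Camera axes: x right, y up, looking along -z (the intrinsics and any distortion apply to the point x, -y, -z); pixel columns grow to the right and rows downward; lengths in m; the calibration is good to about 2 mm. A picture is of the moment at which its call begins.
- arm.sign_off(): hands the job in, once; it reports no verdict.
The state is a dict: "clock": time; "joints": joint angles; "dq": joint speeds; "joint_efforts": joint torques, N m; "position": TCP position; "ee_rot": TCP orientation; "force": force on the tool from outside, world axes, zero at the start; "ft_torque": the same for the moment, N m; "width": opening from 0.0 (shut) to 1.0 (fully open).
Only numpy, scipy, OpenCV 4.12 (cv2) and the standard library are available. Lean on these libraries where they do the work, as an engineer would, in place of code of your own. Each camera call takes 0.05 s, during which the arm holds its last target.

## Working session

There is one attempt and no reset: what is moved stays moved. The work goes in short steps, Python scripts to look and compute and a tool call to move; the robot and the scene stay as the last step left them, time stands still between calls to the robot, and variables do not carry over. Pictures are saved under pics/ and viewed, and the job is handed in when it is done.

Besides the shell and the picture viewer there is one more tool, called after "Emit:" by a JSON object that holds its "api" and its "payload", one argument or row to a line. move_arm: Moves the arm, as the interface text tells. Its arguments: {"type":"object","properties":{"steps":{"type":"string"},"squeeze":{"type":"number"}},"required":["steps"]}

```bash
mkdir -p pics; cat > h.py <<'E'
import numpy as np, cv2
from cell import arm
from scipy.spatial.transform import Rotation as R
def st():
    s=arm.observe()
    for k in ["clock","joints","position","ee_rot","force","ft_torque","width"]: print(k,np.round(s[k],4))
    print(np.round(R.from_rotvec(s["ee_rot"]).as_matrix(),3).tolist())
    return s
def pts(d):
    f=192/np.tan(np.radians(d["vfov"])/2); z=d["z_map"]; h,w=z.shape
    u,v=np.meshgrid(np.arange(w),np.arange(h))
    P=np.stack([(u-d["cx"])/f*z,-(v-d["cy"])/f*z,-z],-1)
    E=np.array(d["extrinsics"]); return P@E[:3,:3].T+E[:3,3]
def grab(n,f):
    d=arm.get_image(n); cv2.imwrite("pics/"+f,d["img"]); np.savez(""+f+".npz",P=pts(d),img=d["img"],z=d["z_map"],E=d["extrinsics"],v=d["vfov"],c=[d["cx"],d["cy"]]); return d
E
python3 - <<'E'
from h import *
st()
for n in ["scene","top","wrist"]:
    d=grab(n,n+"0.png"); print(n,[k for k in d],d["vfov"],d["cx"],d["cy"],np.round(d["extrinsics"],3).tolist())
E
```

```text
clock 0.0
joints [-1.3056  0.4352  0.025   1.5741 -0.0116  1.134  -0.0751]
position [0.2246 0.5827 0.226 ]
ee_rot [-0.935   1.3623  0.9334]
force [-0.7374 -0.3083  0.7298]
ft_torque [-0.0263  0.0445 -0.0214]
width 1.001
[[-0.0, -0.933, 0.36], [-0.002, 0.36, 0.933], [-1.0, -0.0, -0.002]]
scene ['img', 'z_map', 'vfov', 'cx', 'cy', 'extrinsics'] 51.34420344071492 258.7645260987749 194.47558629772246 [[0.419, -0.771, 0.479, 1.116], [0.908, 0.355, -0.224, -0.245], [0.002, 0.529, 0.849, 1.089], [0.0, 0.0, 0.0, 1.0]]
top ['img', 'z_map', 'vfov', 'cx', 'cy', 'extrinsics'] 54.762421735295774 255.30606827969044 191.69009845421525 [[0.025, 0.987, -0.16, 0.367], [-1.0, 0.025, -0.003, -0.004], [0.001, 0.16, 0.987, 1.379], [0.0, 0.0, 0.0, 1.0]]
wrist ['img', 'z_map', 'vfov', 'cx', 'cy', 'extrinsics'] 62.956157896173224 258.81451589762855 190.59628304147301 [[0.36, -0.904, -0.232, 0.163], [0.933, 0.348, 0.091, 0.608], [-0.002, -0.25, 0.968, 0.384], [0.0, 0.0, 0.0, 1.0]]
```

View pics/scene0.png

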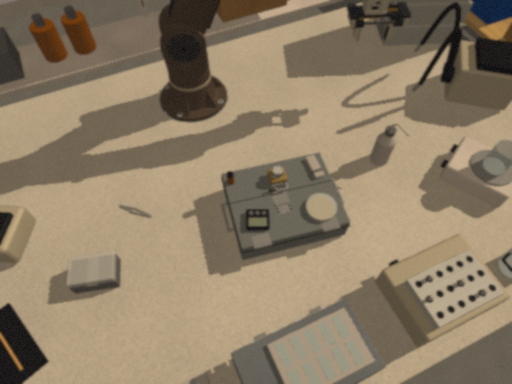

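View pics/top0.png

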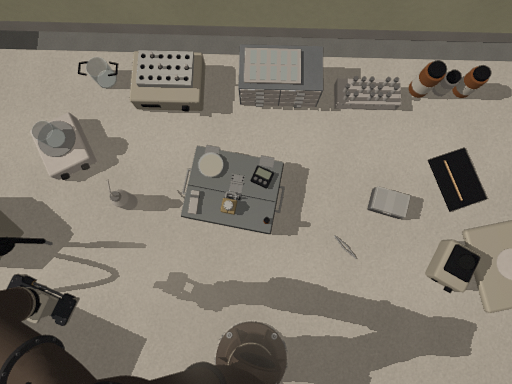

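View pics/wrist0.png

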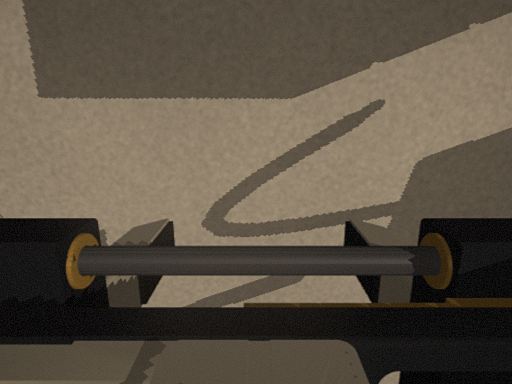

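The scene and top views show the lock at about (229,205) in top, with the dish (210,165), timer (262,176), vial (267,220) and mailer (195,202) around it. The box is slightly rotated.

```bash
python3 - <<'E'
from h import *
for n in ["top","scene"]:
    D=np.load(n+"0.png.npz"); P=D["P"]; img=D["img"]
    x,y,z=P[...,0],P[...,1],P[...,2]
    # box top
    m=(abs(z-0.09)<0.006)&(x>0.3)&(x<0.8)&(abs(y)<0.3)
    nn,l,s,c=cv2.connectedComponentsWithStats(m.astype(np.uint8))
    k=1+np.argmax(s[1:,4]); q=np.c_[x[l==k],y[l==k]].astype(np.float32)
    print(n,cv2.minAreaRect(q),np.median(z[l==k]))
    m2=(z>0.127)&(z<0.15)&(x>0.3)&(x<0.8)&(abs(y)<0.3)
    nn,l,s,c=cv2.connectedComponentsWithStats(m2.astype(np.uint8))
    for i in range(1,nn):
        if s[i,4]>3: print(s[i,4],c[i],P[l==i].mean(0))
D=np.load("top0.png.npz"); im=D["img"][140:240,170:300]
cv2.imwrite("pics/topcrop.png",cv2.resize(im,None,fx=6,fy=6,interpolation=cv2.INTER_CUBIC))
E
```

```text
top ((0.5926221013069153, 0.0798540711402893), (0.32021409273147583, 0.26904815435409546), 80.42106628417969) 0.08970338852080972
74 [228.  204.5] [0.52283802 0.09015791 0.13679265]
32 [266.5 219.5] [ 0.47562981 -0.04088488  0.13443204]
scene ((0.5924376845359802, 0.07977797836065292), (0.32019123435020447, 0.2708747386932373), 80.32295227050781) 0.08960742817768497
93 [276.96774194 170.46236559] [0.52468281 0.08973578 0.13537395]
42 [229.21428571 174.07142857] [ 0.47667991 -0.04147824  0.13302862]
```

View pics/topcrop.png

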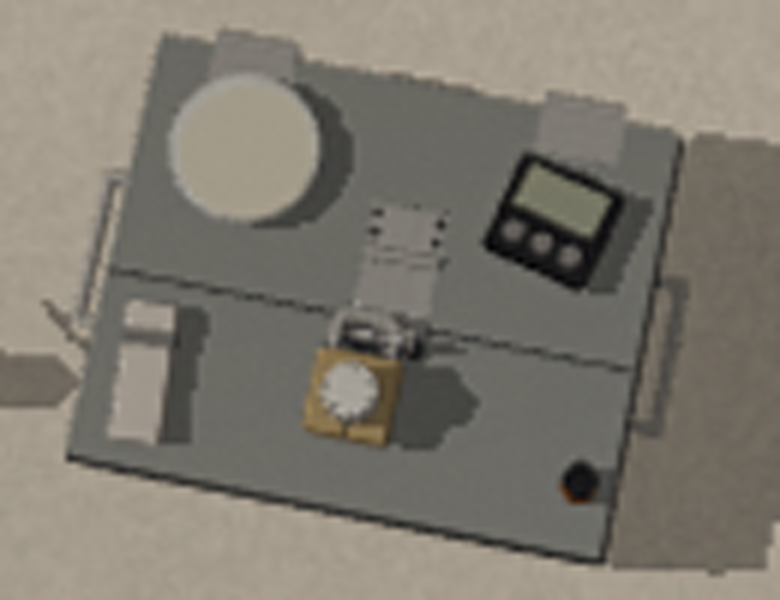

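Emit:
{"api": "move_arm", "payload": {
  "steps": "-0.024 -0.4555 -0.3527 -0.54 0;-0.024 -0.4555 -0.3527 -0.54 0;-0.024 -0.4555 -0.3527 -0.54 0;-0.024 -0.4555 -0.3527 -0.54 0;-0.024 -0.4555 -0.3527 -0.54 0;-0.024 -0.4555 -0.3527 -0.54 0;-0.024 -0.4555 -0.3527 -0.54 0;-0.024 -0.4555 -0.3527 -0.54 0;-0.024 -0.4555 -0.3527 -0.54 0;-0.024 -0.4555 -0.3527 -0.54 0",
  "squeeze": 40
}}

```text
clock: 0.98
position: [0.4403, 0.2257, 0.2442]
ee_rot: [-1.335, 1.123, 1.335]
force: [0.3, 0.5, -0.5]
width: 1.003
```

```bash
python3 - <<'E'
from h import *
st()
E
```

```text
clock 0.9833
joints [-0.6469  0.2057  0.0783  1.8619 -0.0183  1.0745  1.1814]
position [0.4403 0.2257 0.2442]
ee_rot [-1.3348  1.1226  1.3349]
force [ 0.3253  0.4507 -0.5192]
ft_torque [ 0.0181 -0.0726 -0.0059]
width 1.0035
[[0.0, -0.985, -0.171], [0.0, -0.171, 0.985], [-1.0, -0.0, 0.0]]
```

Emit:
{"api": "move_arm", "payload": {
  "steps": "-0.006 -0.0595 -0.148 0 0;-0.006 -0.0595 -0.148 0 0;-0.006 -0.0595 -0.148 0 0;-0.006 -0.0595 -0.148 0 0;-0.006 -0.0595 -0.148 0 0;-0.006 -0.0595 -0.148 0 0"
}}

```text
clock: 1.48
position: [0.5244, 0.0897, 0.2498]
ee_rot: [-1.332, 1.126, 1.331]
force: [-1.1, -0.0, -0.6]
width: 1.001
```

```bash
python3 - <<'E'
from h import *
st()
grab("wrist","w1.png"); grab("scene","s1.png")
E
```

```text
clock 1.4833
joints [-0.4116  0.2619  0.1785  1.777  -0.0506  1.1076  1.5217]
position [0.5244 0.0897 0.2498]
ee_rot [-1.3318  1.1261  1.3312]
force [-1.0851 -0.0033 -0.6299]
ft_torque [ 0.1331  0.0402 -0.0723]
width 1.0014
[[-0.0, -0.986, -0.167], [-0.001, -0.167, 0.986], [-1.0, 0.0, -0.001]]
```

View pics/w1.png

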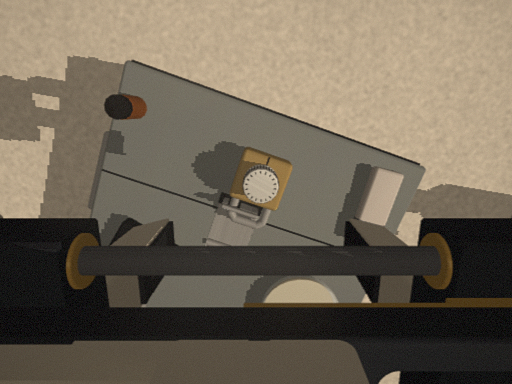

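```bash
python3 - <<'E'
from h import *
D=np.load("w1.png.npz"); P=D["P"]; img=D["img"]
x,y,z=P[...,0],P[...,1],P[...,2]
yaw=None
reg=np.zeros(z.shape,bool); reg[140:240,190:310]=1
print("boxtop z",np.median(z[200:215,330:345]), np.median(z[120:140,180:200]))
for lo,hi,n in [(0.130,0.143,"knob"),(0.112,0.121,"case/plate")]:
    m=(z>lo)&(z<hi)&reg
    nn,l,s,c=cv2.connectedComponentsWithStats(m.astype(np.uint8))
    for i in range(1,nn):
        if s[i,4]>8:
            q=np.c_[x[l==i],y[l==i]].astype(np.float32)
            print(n,s[i].tolist(),c[i],np.median(P[l==i],0),cv2.minAreaRect(q),cv2.minEnclosingCircle(q))
# box yaw from top-plane
m=(abs(z-0.09)<0.004)&(x>0.3)
im=img[130:260,170:330]
cv2.imwrite("pics/w1c.png",cv2.resize(im,None,fx=4.6,fy=4.6,interpolation=cv2.INTER_CUBIC))
E
```

```text
boxtop z 0.08973501785844024 0.08975490457573673
knob [242, 167, 37, 37, 1026] [259.94249513 184.94054581] [0.52251754 0.0908173  0.13660488] ((0.523331880569458, 0.09100794792175293), (0.032679926604032516, 0.032571662217378616), 6.0360260009765625) ((0.5234866142272949, 0.09103032201528549), 0.01673261635005474)
case/plate [229, 149, 63, 62, 1477] [259.90995261 175.95260664] [0.51390884 0.08836457 0.11534879] ((0.5232387185096741, 0.09107376635074615), (0.049898404628038406, 0.04974214360117912), 79.95697784423828) ((0.5232374668121338, 0.09096051752567291), 0.03309641033411026)
case/plate [221, 204, 36, 15, 181] [238.88950276 210.82872928] [0.55633617 0.07593778 0.11621728] ((0.5565532445907593, 0.07559390366077423), (0.03625126928091049, 0.004726506769657135), 78.91484069824219) ((0.5568803548812866, 0.07552981376647949), 0.018226968124508858)
```

View pics/w1c.png

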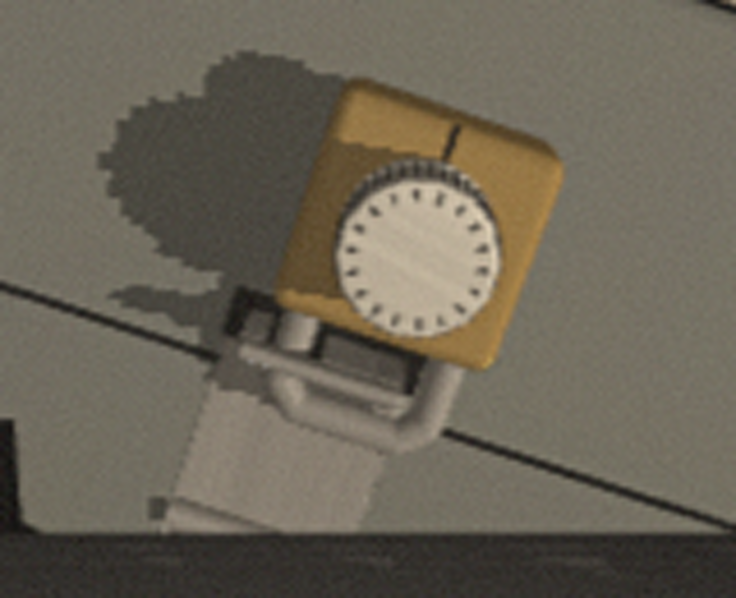

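The wrist view shows the knob at (260,185), the index mark at (268,159) and the plate at (239,211). That puts the lock at (0.523,0.091) with yaw −10°, and the staple 35.5 mm ahead of its origin. I'll go down over the knob.

Emit:
{"api": "move_arm", "payload": {
  "steps": "0.04 0.001 0.0015 0 80;0.08 0.001 0.0015 0 80;0.11 0.001 0.0015 0 80;0.12 0.001 0.0015 0 80;0.125 0.001 0.0015 0 80;0.129 0.001 0.0015 0 80;0.129 0.001 0.0015 0 80;0.129 0.001 0.0015 0 80"
}}

```text
clock: 2.25
position: [0.5235, 0.094, 0.1225]
ee_rot: [-1.336, 1.12, 1.334]
force: [0.2, 0.0, 0.1]
width: 0.689
```

```bash
python3 - <<'E'
from h import *
st()
grab("wrist","w2.png"); 
E
```

```text
clock 2.25
joints [-0.3949  0.3987  0.1546  1.9361 -0.0829  0.8103  1.5481]
position [0.5235 0.094  0.1225]
ee_rot [-1.3357  1.1204  1.3336]
force [0.1596 0.0349 0.1156]
ft_torque [0.0049 0.0667 0.0207]
width 0.6892
[[0.002, -0.985, -0.172], [0.001, -0.172, 0.985], [-1.0, -0.002, 0.0]]
```

View pics/w2.png

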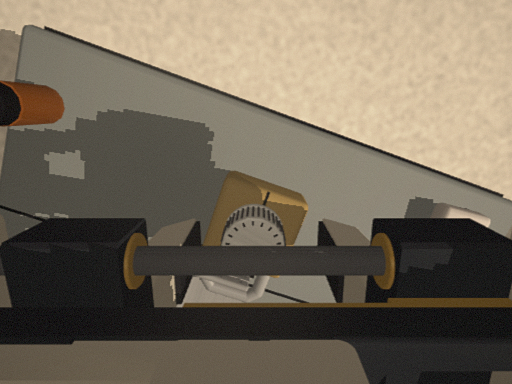

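The knob sits about 7 px left of the middle between the fingers, so I'll shift −3 mm in tool z, lower slightly and close.

Emit:
{"api": "move_arm", "payload": {
  "steps": "0.0015 0 -0.003 0 80;0.0015 0 -0.003 0 80;0.0015 0 -0.003 0 80"
}}

```text
clock: 2.55
position: [0.5234, 0.0902, 0.12]
ee_rot: [-1.335, 1.122, 1.334]
force: [0.3, 0.5, 1.1]
width: 0.689
```

```bash
python3 - <<'E'
from h import *
st()
E
```

```text
clock 2.55
joints [-0.3885  0.4017  0.155   1.9391 -0.0838  0.8059  1.5547]
position [0.5234 0.0902 0.12  ]
ee_rot [-1.3347  1.1224  1.3338]
force [0.2742 0.5423 1.0592]
ft_torque [ 0.0547  0.0312 -0.0051]
width 0.6892
[[0.001, -0.985, -0.171], [0.0, -0.171, 0.985], [-1.0, -0.001, 0.0]]
```

Emit:
{"api": "move_arm", "payload": {
  "steps": "0 0 0.0005 0 255;0 0 0.0005 0 255;0 0 0.0005 0 255;0 0 0.0005 0 255;0 0 0.0005 0 255;0 0 0.0005 0 255;0 0 0.0005 0 255;0 0 0.0005 0 255",
  "squeeze": 35
}}

```text
clock: 3.22
position: [0.523, 0.0909, 0.1196]
ee_rot: [-1.335, 1.123, 1.335]
force: [-0.1, -0.5, 0.2]
width: 0.34
```

```bash
python3 - <<'E'
from h import *
st()
grab("wrist","w3.png"); 
E
```

```text
clock 3.2167
joints [-0.3898  0.4024  0.1547  1.9394 -0.0837  0.8058  1.5537]
position [0.523  0.0909 0.1196]
ee_rot [-1.3349  1.1228  1.3348]
force [-0.1145 -0.5431  0.2046]
ft_torque [ 0.034   0.0245 -0.0172]
width 0.3398
[[0.0, -0.985, -0.171], [-0.0, -0.171, 0.985], [-1.0, -0.0, -0.0]]
```

View pics/w3.png

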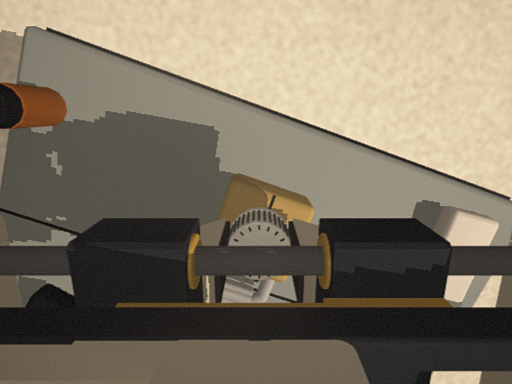

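The knob is gripped: opening is 31 mm and the index is still visible at (270,203). Turning click 1.

Emit:
{"api": "move_arm", "payload": {
  "steps": "0 0 0 0.1 255;0 0 0 0.2 255;0 0 0 0.3 255;0 0 0 0.35 255;0 0 0 0.35 255;0 0 0 0.35 255"
}}

```text
clock: 3.77
position: [0.523, 0.0913, 0.1196]
ee_rot: [-1.079, 1.287, 1.079]
force: [0.9, 1.6, -0.9]
width: 0.341
```

```bash
python3 - <<'E'
from h import *
s=st()
grab("wrist","w4.png")
M=R.from_rotvec(s["ee_rot"]).as_matrix(); p=-np.array([np.cos(np.radians(-10)),np.sin(np.radians(-10)),0])
print("pull dir in tool",M.T@p)
E
```

```text
clock 3.7667
joints [-0.4567  0.4056  0.2433  1.9449 -0.1323  0.8059  1.2545]
position [0.523  0.0913 0.1196]
ee_rot [-1.0788  1.2869  1.0788]
force [ 0.9226  1.6287 -0.9349]
ft_torque [ 0.3662 -0.1259  0.0057]
width 0.3409
[[0.0, -0.985, 0.175], [0.0, 0.175, 0.985], [-1.0, -0.0, 0.0]]
pull dir in tool [-1.89179948e-04  9.99999385e-01 -1.09261021e-03]
```

View pics/w4.png

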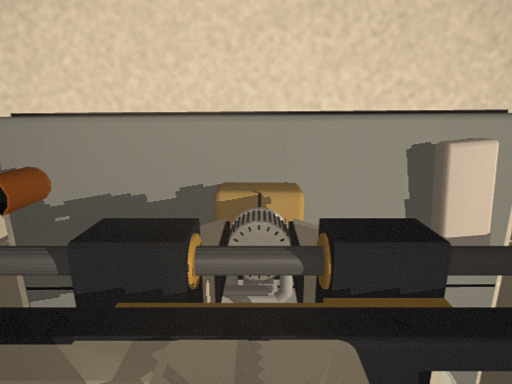

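The case is still square to the box with the tool turned 20°, so the dial has clicked once. Now the pull, along tool +y.

Emit:
{"api": "move_arm", "payload": {
  "steps": "0 0.001 0 0 255;0 0.002 0 0 255;0 0.003 0 0 255;0 0.004 0 0 255;0 0.005 0 0 255;0 0.005 0 0 255"
}}

```text
clock: 4.32
position: [0.5178, 0.0916, 0.1196]
ee_rot: [-1.077, 1.288, 1.077]
force: [0.6, -0.5, 0.3]
width: 0.342
```

Emit:
{"api": "move_arm", "payload": {
  "steps": "0 0.0007 0 0 255;0 0.001 0 0 255;0 0.001 0 0 255"
}}

```text
clock: 4.57
position: [0.517, 0.092, 0.1195]
ee_rot: [-1.077, 1.288, 1.077]
force: [0.1, -0.8, 0.0]
width: 0.338
```

Emit:
{"api": "move_arm", "payload": {
  "steps": "0 0.0007 0 0 255;0 0.001 0 0 255;0 0.001 0 0 255"
}}

```text
clock: 4.82
position: [0.5162, 0.0922, 0.1196]
ee_rot: [-1.077, 1.288, 1.077]
force: [2.3, -1.2, -0.6]
width: 0.334
```

Emit:
{"api": "move_arm", "payload": {
  "steps": "0 0.0003 0 0 255;0 0.0005 0 0 255;0 0.0005 0 0 255"
}}

```text
clock: 5.07
position: [0.5159, 0.0922, 0.1196]
ee_rot: [-1.077, 1.288, 1.077]
force: [3.4, -1.2, -2.3]
width: 0.339
```

Emit:
{"api": "move_arm", "payload": {
  "steps": "0 0.0003 0 0 255;0 0.0005 0 0 255;0 0.0005 0 0 255"
}}

```text
clock: 5.32
position: [0.5155, 0.0923, 0.1196]
ee_rot: [-1.077, 1.288, 1.076]
force: [4.5, -1.7, -3.7]
width: 0.34
```

Emit:
{"api": "move_arm", "payload": {
  "steps": "0 0.0005 0 0 255;0 0.001 0 0 255;0 0.001 0 0 255"
}}

```text
clock: 5.57
position: [0.5151, 0.0923, 0.1197]
ee_rot: [-1.078, 1.287, 1.076]
force: [7.2, -2.1, -5.6]
width: 0.339
```

Emit:
{"api": "move_arm", "payload": {
  "steps": "0 0.0005 0 0 255;0 0.001 0 0 255;0 0.001 0 0 255"
}}

```text
clock: 5.82
position: [0.5149, 0.0923, 0.1197]
ee_rot: [-1.078, 1.286, 1.074]
force: [9.1, -2.8, -7.2]
width: 0.34
```

```bash
python3 - <<'E'
from h import *
s=st()
grab("wrist","w5.png")
d=grab("top","t5.png"); cv2.imwrite("pics/t5c.png",cv2.resize(d["img"][170:230,190:280],None,fx=8,fy=8,interpolation=cv2.INTER_CUBIC))
E
```

```text
clock 5.8167
joints [-0.4659  0.3926  0.244   1.966  -0.1285  0.7945  1.2425]
position [0.5149 0.0923 0.1197]
ee_rot [-1.0783  1.2859  1.0744]
force [ 9.0917 -2.7531 -7.184 ]
ft_torque [-0.5489 -2.1528 -0.0143]
width 0.3396
[[0.003, -0.984, 0.178], [-0.0, 0.178, 0.984], [-1.0, -0.003, 0.0]]
```

View pics/w5.png

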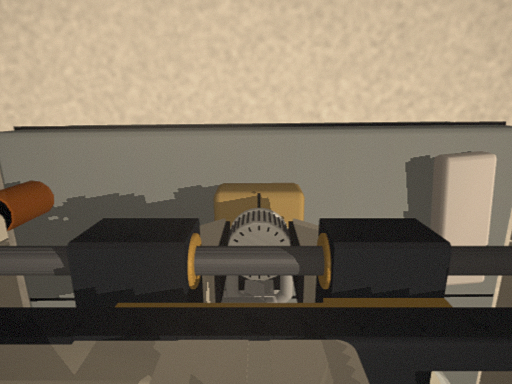

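At 9.5 N the lock does not move: click 1 is wrong. I'll ease off and turn click 2.

Emit:
{"api": "move_arm", "payload": {
  "steps": "0 -0.002 0 0 255;0 -0.004 0 0 255;0 -0.004 0 0 255;0 -0.004 0 0.1 255;0 -0.004 0 0.2 255;0 -0.004 0 0.3 255;0 -0.004 0 0.35 255;0 -0.004 0 0.35 255;0 -0.004 0 0.35 255"
}}

```text
clock: 6.67
position: [0.5166, 0.0926, 0.1195]
ee_rot: [-0.814, 1.413, 0.815]
force: [-0.1, 2.3, 1.2]
width: 0.337
```

```bash
python3 - <<'E'
from h import *
s=st()
grab("wrist","w6.png")
M=R.from_rotvec(s["ee_rot"]).as_matrix(); p=-np.array([np.cos(np.radians(-10)),np.sin(np.radians(-10)),0])
print("pull dir in tool",M.T@p)
E
```

```text
clock 6.6667
joints [-0.5298  0.4031  0.3328  1.964  -0.1798  0.8032  0.9491]
position [0.5166 0.0926 0.1195]
ee_rot [-0.8136  1.4134  0.8148]
force [-0.0978  2.3369  1.1836]
ft_torque [ 0.4118 -0.0364  0.0039]
width 0.3374
[[-0.001, -0.865, 0.502], [0.0, 0.502, 0.865], [-1.0, 0.001, -0.0]]
pull dir in tool [ 7.99835944e-04  9.39098011e-01 -3.43648492e-01]
```

View pics/w6.png

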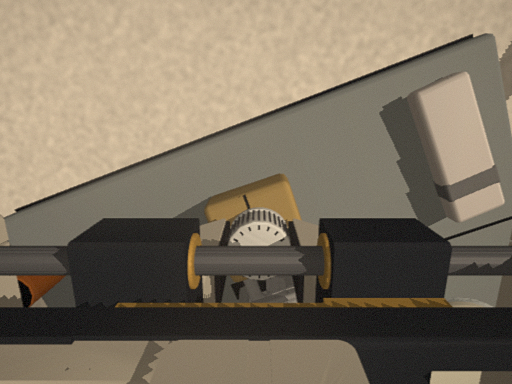

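```bash
cat >> h.py <<'E'
def caseyaw(f):
    D=np.load(""+f+".npz"); P=D["P"]; img=D["img"]
    x,y,z=P[...,0],P[...,1],P[...,2]
    h=cv2.cvtColor(img,cv2.COLOR_BGR2HSV)
    m=(h[...,1]>90)&(h[...,0]<30)&(z>0.1)&(z<0.125)&(x>0.45)&(x<0.56)
    m[:, :180]=0
    m=m&(z>0.112)
    nn,l,s,c=cv2.connectedComponentsWithStats(m.astype(np.uint8)); k=1+np.argmax(s[1:,4])
    q=np.c_[x[l==k],y[l==k]].astype(np.float32); r=cv2.minAreaRect(q)
    # back edge fit: extreme points along -lock x
    a=np.radians(-10); e=np.array([np.cos(a),np.sin(a)]); n=np.array([-np.sin(a),np.cos(a)])
    u=q@e; v=q@n; vb=np.round(v/0.001)
    bs=[(b*0.001,u[vb==b].min()) for b in np.unique(vb) if (vb==b).sum()>3]; bs=np.array(bs)[5:-5]
    pf=np.polyfit(bs[:,0],bs[:,1],1)
    print(f,"n",len(q),"rect",r,"back edge yaw",-10-np.degrees(np.arctan(pf[0])),"back u",np.polyval(pf,bs[:,0].mean()), "v range",v.min(),v.max())
E
python3 - <<'E'
from h import *
for f in ["w1.png","w3.png","w4.png","w5.png","w6.png"]: caseyaw(f)
E
```

```text
w1.png n 1404 rect ((0.5232746601104736, 0.09127625823020935), (0.04948711395263672, 0.04974214360117912), 79.95697784423828) back edge yaw -9.995017009832484 back u 0.47511352894242254 v range 0.15601216180548347 0.20549428342300832
w3.png n 2138 rect ((0.5110757350921631, 0.09342662990093231), (0.04939451813697815, 0.025207452476024628), 80.36892700195312) back edge yaw -10.014270961379367 back u 0.4747886659150479 v range 0.15605243368005567 0.20540859457771277
w4.png n 2203 rect ((0.5086395144462585, 0.09455958008766174), (0.04949396103620529, 0.019844554364681244), 79.97713470458984) back edge yaw -10.304329278603552 back u 0.4748370579574615 v range 0.1566988281904721 0.20619560970433884
w5.png n 2198 rect ((0.5006009936332703, 0.09538103640079498), (0.04956040531396866, 0.020040547475218773), 79.41682434082031) back edge yaw -10.10217725117011 back u 0.46676442945916746 v range 0.1560092468844407 0.2055654012294452
w6.png n 2152 rect ((0.5049143433570862, 0.09543631970882416), (0.0494215153157711, 0.02591467835009098), 78.83467864990234) back edge yaw -11.183558505714938 back u 0.46808841848163596 v range 0.15707105932406995 0.2064757000916715
```

The case is within 1.2° of its start yaw. Pulling at click 2.

Emit:
{"api": "move_arm", "payload": {
  "steps": "0 0.0009 -0.0003 0 255;0 0.0019 -0.0007 0 255;0 0.0028 -0.001 0 255;0 0.0028 -0.001 0 255"
}}

```text
clock: 7.05
position: [0.5152, 0.092, 0.1197]
ee_rot: [-0.813, 1.412, 0.811]
force: [6.7, -0.3, -4.0]
width: 0.336
```

Emit:
{"api": "move_arm", "payload": {
  "steps": "0 0.0005 -0.0002 0 255;0 0.0009 -0.0003 0 255;0 0.0009 -0.0003 0 255"
}}

```text
clock: 7.3
position: [0.515, 0.092, 0.1197]
ee_rot: [-0.814, 1.411, 0.81]
force: [7.9, -1.2, -5.2]
width: 0.337
```

Emit:
{"api": "move_arm", "payload": {
  "steps": "0 0.0005 -0.0002 0 255;0 0.0009 -0.0003 0 255;0 0.0009 -0.0003 0 255"
}}

```text
clock: 7.55
position: [0.5148, 0.0921, 0.1198]
ee_rot: [-0.814, 1.41, 0.809]
force: [10.7, -2.1, -8.5]
width: 0.339
```

Emit:
{"api": "move_arm", "payload": {
  "steps": "0 0.0005 -0.0002 0 255;0 0.0009 -0.0003 0 255;0 0.0009 -0.0003 0 255"
}}

```text
clock: 7.8
position: [0.5146, 0.0921, 0.12]
ee_rot: [-0.814, 1.409, 0.808]
force: [12.7, -2.1, -9.8]
width: 0.338
```

Blocked again at 13 N. I'll ease off and turn click 3.

Emit:
{"api": "move_arm", "payload": {
  "steps": "0 -0.003 0.001 0 255;0 -0.005 0.0018 0 255;0 -0.005 0.0018 0 255;0 -0.005 0.0018 0.1 255;0 -0.005 0.0018 0.2 255;0 -0.005 0.0018 0.3 255;0 -0.005 0.0018 0.35 255;0 -0.005 0.0018 0.35 255;0 -0.005 0.0018 0.35 255"
}}

```text
clock: 8.55
position: [0.5163, 0.0924, 0.1195]
ee_rot: [-0.544, 1.502, 0.544]
force: [0.9, 2.1, 0.4]
width: 0.338
```

```bash
python3 - <<'E'
from h import *
s=st()
grab("wrist","w7.png"); caseyaw("w7.png")
M=R.from_rotvec(s["ee_rot"]).as_matrix(); p=-np.array([np.cos(np.radians(-10)),np.sin(np.radians(-10)),0])
print("pull dir in tool",M.T@p)
E
```

```text
clock 8.55
joints [-0.5976  0.4112  0.425   1.9705 -0.2306  0.8069  0.652 ]
position [0.5163 0.0924 0.1195]
ee_rot [-0.5439  1.5019  0.5444]
force [0.887  2.0822 0.3861]
ft_torque [ 0.3023 -0.0367  0.0126]
width 0.3384
[[-0.0, -0.641, 0.768], [0.0, 0.768, 0.641], [-1.0, 0.0, -0.0]]
w7.png n 1972 rect ((0.501632571220398, 0.10566648840904236), (0.057819731533527374, 0.02736872434616089), 40.26640319824219) back edge yaw -11.372840869006716 back u 0.467759196006966 v range 0.16026922295786056 0.20648918167651062
pull dir in tool [ 4.98349546e-04  7.64233347e-01 -6.44939643e-01]
```

View pics/w7.png

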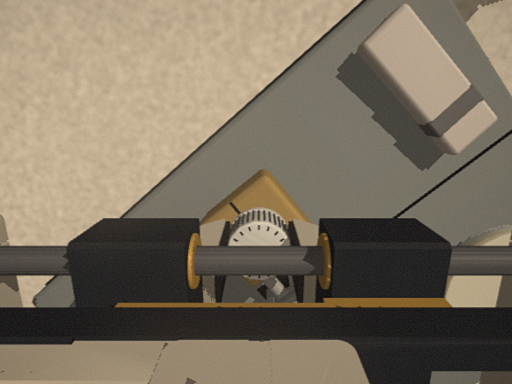

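The index is at (235,208) and the case yaw is still about −11°, so click 3 is in. Pulling.

Emit:
{"api": "move_arm", "payload": {
  "steps": "0 0.0008 -0.0006 0 255;0 0.0015 -0.0013 0 255;0 0.0023 -0.0019 0 255;0 0.0023 -0.0019 0 255"
}}

```text
clock: 8.93
position: [0.5151, 0.0921, 0.1197]
ee_rot: [-0.543, 1.499, 0.541]
force: [7.3, -0.5, -6.5]
width: 0.341
```

Emit:
{"api": "move_arm", "payload": {
  "steps": "0 0.0004 -0.0003 0 255;0 0.0008 -0.0006 0 255;0 0.0008 -0.0006 0 255"
}}

```text
clock: 9.18
position: [0.515, 0.0922, 0.1198]
ee_rot: [-0.544, 1.498, 0.54]
force: [10.5, -1.3, -8.0]
width: 0.338
```

Emit:
{"api": "move_arm", "payload": {
  "steps": "0 0.0004 -0.0003 0 255;0 0.0008 -0.0006 0 255;0 0.0008 -0.0006 0 255"
}}

```text
clock: 9.43
position: [0.5148, 0.0922, 0.1199]
ee_rot: [-0.544, 1.497, 0.539]
force: [12.4, -2.4, -8.9]
width: 0.336
```

Blocked at 12.6 N. On to click 4.

Emit:
{"api": "move_arm", "payload": {
  "steps": "0 -0.002 0.0017 0 255;0 -0.004 0.0033 0 255;0 -0.004 0.0033 0 255;0 -0.004 0.0033 0.1 255;0 -0.004 0.0033 0.2 255;0 -0.004 0.0033 0.3 255;0 -0.004 0.0033 0.35 255;0 -0.004 0.0033 0.35 255;0 -0.004 0.0033 0.35 255"
}}

```text
clock: 10.18
position: [0.5165, 0.0925, 0.1195]
ee_rot: [-0.271, 1.554, 0.271]
force: [-0.8, 1.5, 1.7]
width: 0.341
```

```bash
python3 - <<'E'
from h import *
s=st()
grab("wrist","w8.png"); caseyaw("w8.png")
M=R.from_rotvec(s["ee_rot"]).as_matrix(); p=-np.array([np.cos(np.radians(-10)),np.sin(np.radians(-10)),0])
print("pull dir in tool",M.T@p)
E
```

```text
clock 10.1833
joints [-0.665   0.4239  0.5189  1.9751 -0.2847  0.814   0.3588]
position [0.5165 0.0925 0.1195]
ee_rot [-0.2709  1.5542  0.2713]
force [-0.7716  1.4623  1.707 ]
ft_torque [ 0.3081 -0.0539  0.0091]
width 0.3412
[[-0.001, -0.339, 0.941], [0.0, 0.941, 0.339], [-1.0, 0.0, -0.0]]
w8.png n 2043 rect ((0.5147088766098022, 0.11210162192583084), (0.05596231669187546, 0.025893254205584526), 16.088218688964844) back edge yaw -10.64655012140587 back u 0.4679982288576725 v range 0.1758443533143432 0.20637569664474786
pull dir in tool [ 5.26361501e-04  4.96859391e-01 -8.67830898e-01]
```

View pics/w8.png

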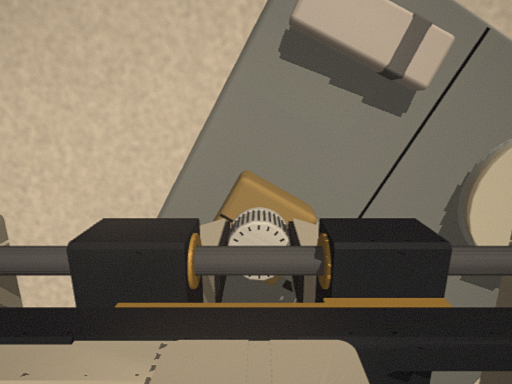

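Click 4 is in, with the case yaw about −10.6°. Pulling.

Emit:
{"api": "move_arm", "payload": {
  "steps": "0 0.0005 -0.0009 0 255;0 0.001 -0.0017 0 255;0 0.0015 -0.0026 0 255;0 0.0015 -0.0026 0 255"
}}

```text
clock: 10.57
position: [0.5139, 0.0924, 0.1196]
ee_rot: [-0.269, 1.554, 0.269]
force: [2.4, -1.2, -1.5]
width: 0.339
```

Emit:
{"api": "move_arm", "payload": {
  "steps": "0 0.0003 -0.0005 0 255;0 0.0005 -0.0009 0 255;0 0.0005 -0.0009 0 255"
}}

```text
clock: 10.82
position: [0.5129, 0.0927, 0.1196]
ee_rot: [-0.269, 1.554, 0.269]
force: [2.7, -0.9, -0.8]
width: 0.338
```

Emit:
{"api": "move_arm", "payload": {
  "steps": "0 0.0003 -0.0005 0 255;0 0.0005 -0.0009 0 255;0 0.0005 -0.0009 0 255"
}}

```text
clock: 11.07
position: [0.5117, 0.093, 0.1195]
ee_rot: [-0.269, 1.554, 0.269]
force: [3.2, -1.5, -0.9]
width: 0.34
```

It is giving at about 3 N, so I'll continue to the stop.

Emit:
{"api": "move_arm", "payload": {
  "steps": "0 0.0008 -0.0015 0 255;0 0.0016 -0.003 0 255;0 0.0025 -0.0043 0 255;0 0.0033 -0.0057 0 255;0 0.004 -0.007 0 255;0 0.005 -0.0087 0 255;0 0.006 -0.0104 0 255;0 0.0065 -0.0113 0 255;0 0.0065 -0.0113 0 255"
}}

```text
clock: 11.82
position: [0.499, 0.0955, 0.1196]
ee_rot: [-0.269, 1.553, 0.269]
force: [4.3, -0.8, -2.0]
width: 0.34
```

Emit:
{"api": "move_arm", "payload": {
  "steps": "0 0.0005 -0.0009 0 255;0 0.001 -0.0017 0 255;0 0.001 -0.0017 0 255"
}}

```text
clock: 12.07
position: [0.4987, 0.0955, 0.1198]
ee_rot: [-0.269, 1.551, 0.268]
force: [10.2, -2.1, -6.2]
width: 0.343
```

Emit:
{"api": "move_arm", "payload": {
  "steps": "0 0.0005 -0.0009 0 255;0 0.0008 -0.0013 0 255;0 0.0008 -0.0013 0 255"
}}

```text
clock: 12.32
position: [0.4985, 0.0955, 0.1201]
ee_rot: [-0.27, 1.549, 0.267]
force: [12.1, -3.4, -8.8]
width: 0.339
```

```bash
python3 - <<'E'
from h import *
s=st()
grab("wrist","w9.png"); caseyaw("w9.png")
for n in ["scene","top"]:
    d=grab(n,n+"9.png")
im=cv2.imread("pics/scene9.png")[150:215,245:325]
cv2.imwrite("pics/s9c.png",cv2.resize(im,None,fx=8,fy=8,interpolation=cv2.INTER_CUBIC))
E
```

```text
clock 12.3167
joints [-0.6945  0.3944  0.5251  2.0201 -0.2722  0.789   0.3319]
position [0.4985 0.0955 0.1201]
ee_rot [-0.2695  1.5486  0.2669]
force [12.0812 -3.4333 -8.8412]
ft_torque [-0.8161 -2.8068  0.0064]
width 0.3394
[[0.006, -0.335, 0.942], [-0.001, 0.942, 0.335], [-1.0, -0.003, 0.005]]
w9.png n 2073 rect ((0.497304767370224, 0.11504072695970535), (0.05537325143814087, 0.02513173036277294), 15.04723072052002) back edge yaw -10.3938996951466 back u 0.4500349570694563 v range 0.1765433626417893 0.20607789076441968
```

View pics/w9.png

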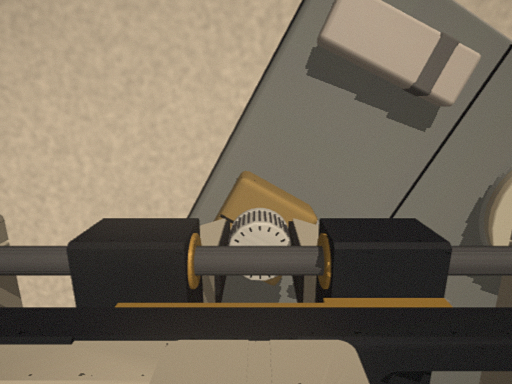

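View pics/s9c.png

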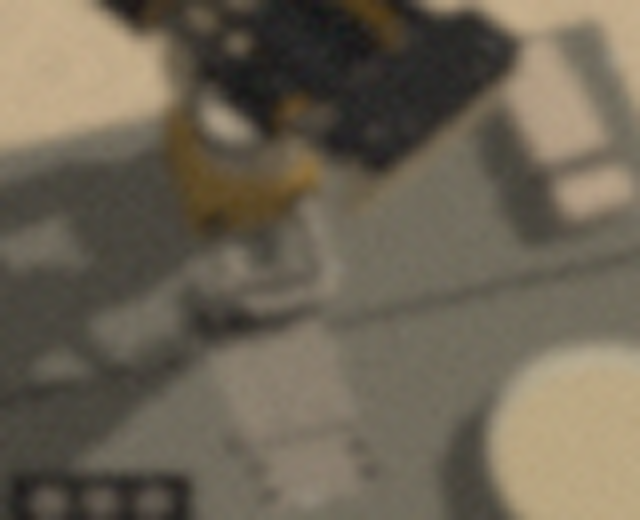

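The lock stopped hard after about 17 mm of extra travel with the force jumping to 12 N, so it is at the stop. Now back along +x, in about 3 mm rows.

Emit:
{"api": "move_arm", "payload": {
  "steps": "0 -0.0015 0.0026 0 255;0 -0.003 0.0052 0 255;0 -0.0045 0.0078 0 255;0 -0.006 0.0104 0 255;0 -0.0075 0.013 0 255;0 -0.009 0.0156 0 255;0 -0.0105 0.0182 0 255;0 -0.012 0.0208 0 255;0 -0.013 0.0226 0 255;0 -0.013 0.0226 0 255"
}}

```text
clock: 13.3
position: [0.5192, 0.0921, 0.1195]
ee_rot: [-0.268, 1.558, 0.271]
force: [-5.2, 0.6, 10.2]
width: 0.338
```

```bash
python3 - <<'E'
from h import *
s=st()
grab("wrist","w10.png"); caseyaw("w10.png")
M=R.from_rotvec(s["ee_rot"]).as_matrix()
print("to target in tool",M.T@(np.array([.5264,.0903,0.1195])-s["position"]))
E
```

```text
clock 13.3
joints [-0.659   0.4297  0.5176  1.9658 -0.2879  0.822   0.362 ]
position [0.5192 0.0921 0.1195]
ee_rot [-0.2683  1.5581  0.2712]
force [-5.1691  0.6238 10.1554]
ft_torque [0.1869 1.1082 0.0211]
width 0.3384
[[-0.004, -0.337, 0.942], [0.001, 0.942, 0.337], [-1.0, 0.003, -0.004]]
w10.png n 2050 rect ((0.517377495765686, 0.1117066890001297), (0.05596329644322395, 0.026010507717728615), 15.722098350524902) back edge yaw -10.055308580772007 back u 0.47052866630609985 v range 0.17602190165907547 0.20654259657262017
to target in tool [-5.76529917e-05 -4.15263773e-03  6.21236686e-03]
```

View pics/w10.png

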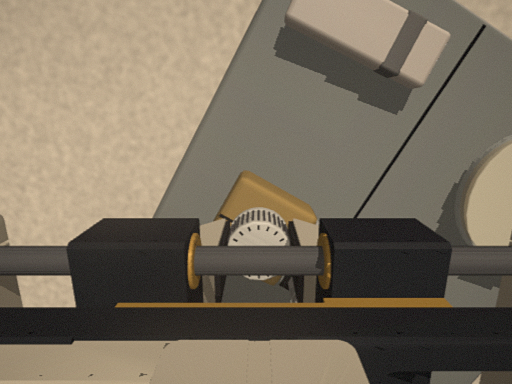

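There is 10 N upward on the tool, meaning the lock is being pressed into the box, with about 5 N of drag. I'll raise slightly to relieve it before going on.

Emit:
{"api": "move_arm", "payload": {
  "steps": "-0.001 0 0 0 255;-0.0015 0 0 0 255;-0.0015 0 0 0 255"
}}

```text
clock: 13.6
position: [0.5204, 0.0916, 0.1207]
ee_rot: [-0.269, 1.555, 0.269]
force: [-0.0, -0.5, -3.7]
width: 0.34
```

Emit:
{"api": "move_arm", "payload": {
  "steps": "0.0003 -0.001 0.0018 0 255;0.0003 -0.002 0.0036 0 255;0.0003 -0.003 0.0053 0 255;0.0003 -0.003 0.0053 0 255;0.0003 -0.003 0.0053 0 255"
}}

```text
clock: 14.02
position: [0.5273, 0.0903, 0.1207]
ee_rot: [-0.269, 1.554, 0.269]
force: [-0.3, 0.1, -3.0]
width: 0.339
```

```bash
python3 - <<'E'
from h import *
s=st()
grab("wrist","w11.png"); caseyaw("w11.png")
grab("scene","scene11.png"); grab("top","top11.png")
im=cv2.imread("pics/scene11.png")[150:215,245:325]
cv2.imwrite("pics/s11c.png",cv2.resize(im,None,fx=8,fy=8,interpolation=cv2.INTER_CUBIC))
im=cv2.imread("pics/top11.png")[170:230,190:270]
cv2.imwrite("pics/t11c.png",cv2.resize(im,None,fx=8,fy=8,interpolation=cv2.INTER_CUBIC))
E
```

```text
clock 14.0167
joints [-0.6515  0.4376  0.5185  1.9499 -0.2891  0.827   0.3668]
position [0.5273 0.0903 0.1207]
ee_rot [-0.269   1.5541  0.2688]
force [-0.2644  0.0824 -3.0091]
ft_torque [-0.0514  0.0841 -0.0184]
width 0.3386
[[-0.0, -0.336, 0.942], [-0.0, 0.942, 0.336], [-1.0, -0.0, -0.0]]
w11.png n 2128 rect ((0.525502622127533, 0.10998211055994034), (0.0564025454223156, 0.025846291333436966), 16.747207641601562) back edge yaw -10.126716664952363 back u 0.47887989657162316 v range 0.17533127982809324 0.2060766373399131
```

View pics/s11c.png

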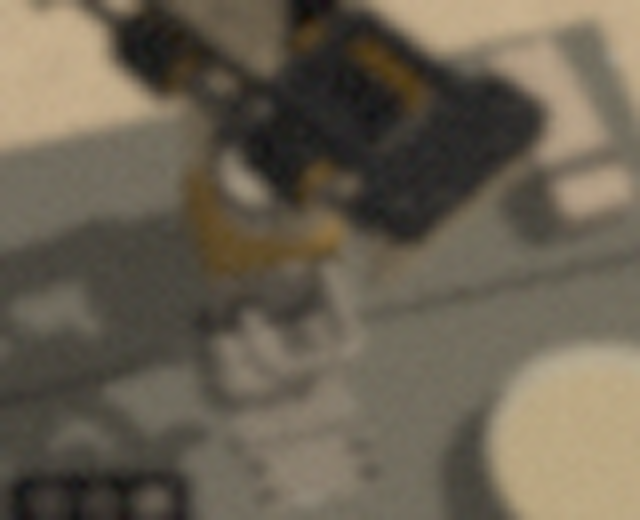

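View pics/t11c.png

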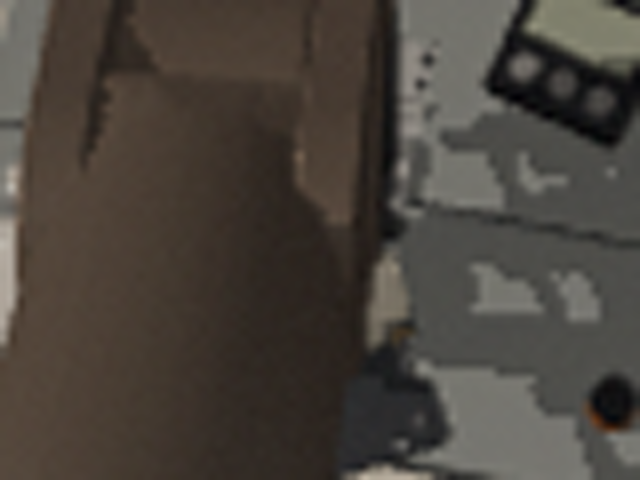

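The scene crop shows the crossbar well ahead, and by the measured pose the staple is 31.7 mm ahead of the origin (allowed 27–36). I'll lift gently.

Emit:
{"api": "move_arm", "payload": {
  "steps": "-0.002 0 0 0 255;-0.004 0 0 0 255;-0.006 0 0 0 255;-0.008 0 0 0 255;-0.008 0 0 0 255"
}}

```text
clock: 14.58
position: [0.5275, 0.0905, 0.1293]
ee_rot: [-0.269, 1.553, 0.269]
force: [-0.2, 1.5, -2.6]
width: 0.338
```

Emit:
{"api": "move_arm", "payload": {
  "steps": "-0.003 0 0 0 255;-0.006 0 0 0 255;-0.009 0 0 0 255;-0.012 0 0 0 255;-0.012 0 0 0 255"
}}

```text
clock: 15.0
position: [0.5276, 0.0905, 0.1415]
ee_rot: [-0.269, 1.553, 0.269]
force: [-0.3, -0.1, -3.1]
width: 0.341
```

```bash
python3 - <<'E'
from h import *
s=st()
grab("scene","scene12.png"); grab("wrist","w12.png")
im=cv2.imread("pics/scene12.png")[140:215,235:325]
cv2.imwrite("pics/s12c.png",cv2.resize(im,None,fx=8,fy=8,interpolation=cv2.INTER_CUBIC))
E
```

```text
clock 15.0
joints [-0.6656  0.4094  0.5333  1.9298 -0.268   0.8711  0.3484]
position [0.5276 0.0905 0.1415]
ee_rot [-0.2689  1.5529  0.2692]
force [-0.2807 -0.0976 -3.1345]
ft_torque [-0.0646 -0.0117 -0.0225]
width 0.3411
[[0.001, -0.336, 0.942], [0.0, 0.942, 0.336], [-1.0, -0.0, 0.001]]
```

View pics/s12c.png

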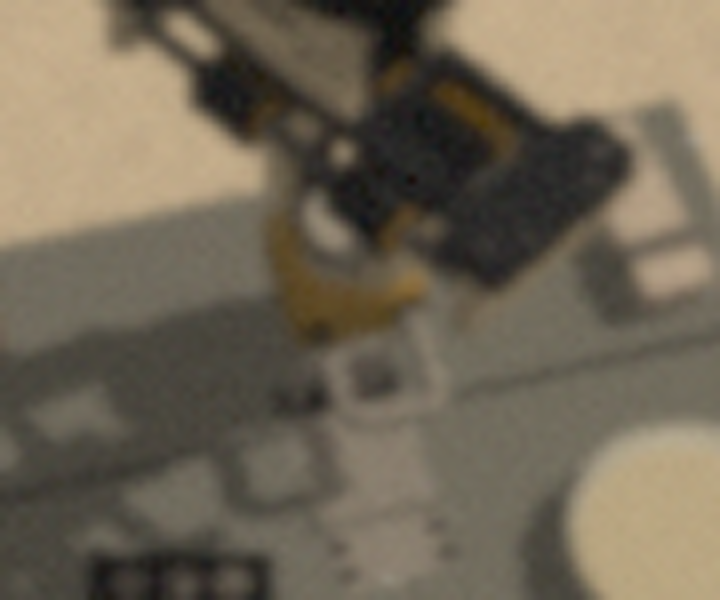

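It is free: force is the lock's weight only, and the shackle is open and clear of the plate. Lifting on.

Emit:
{"api": "move_arm", "payload": {
  "steps": "-0.008 0 0 0 255;-0.02 0 0 0 255;-0.035 0 0 0 255;-0.05 0 0 0 255;-0.065 0 0 0 255;-0.08 0 0 0 255;-0.095 0 0 0 255;-0.11 0 0 0 255;-0.125 0 0 0 255;-0.135 0 0 0 255",
  "squeeze": 45
}}

```text
clock: 15.93
position: [0.5275, 0.0902, 0.2775]
ee_rot: [-0.269, 1.553, 0.269]
force: [0.7, -0.3, -2.9]
width: 0.338
```

Emit:
{"api": "move_arm", "payload": {
  "steps": "0 0 0 0 255;0 0 0 0 255;0 0 0 0 255;0 0 0 0 255;0 0 0 0 255;0 0 0 0 255"
}}

```text
clock: 16.43
position: [0.5269, 0.0904, 0.2752]
ee_rot: [-0.269, 1.555, 0.269]
force: [-0.5, -0.7, -4.0]
width: 0.334
```

```bash
python3 - <<'E'
from h import *
s=st()
grab("scene","scene13.png"); grab("top","top13.png"); grab("wrist","w13.png")
D=np.load("scene13.png.npz"); P=D["P"]; z=P[...,2]
im=cv2.imread("pics/scene13.png")[100:225,205:345]
cv2.imwrite("pics/s13c.png",cv2.resize(im,None,fx=5.6,fy=4.8*5.6/4.8,interpolation=cv2.INTER_CUBIC)[:, :])
m=(z>0.2)&(z<0.27)&(P[...,0]>0.55)&(P[...,0]<0.66)&(P[...,1]>0.03)&(P[...,1]<0.13)
q=P[m]; print(len(q)); a=np.radians(-10); e=np.array([np.cos(a),np.sin(a)]); n=np.array([-e[1],e[0]])
c=np.array([.5278,.0905])
for p in sorted(q.tolist(),key=lambda p:-((np.array(p[:2])-c)@e))[:25]: print(np.round([(np.array(p[:2])-c)@e,(np.array(p[:2])-c)@n,p[2]],4))
E
```

```text
clock 16.4333
joints [-0.7315  0.2644  0.5914  1.7558 -0.1586  1.1702  0.249 ]
position [0.5269 0.0904 0.2752]
ee_rot [-0.2693  1.555   0.2689]
force [-0.4533 -0.6887 -3.9547]
ft_torque [-0.0825  0.0631  0.026 ]
width 0.3337
[[-0.001, -0.336, 0.942], [-0.0, 0.942, 0.336], [-1.0, -0.0, -0.001]]
136
[0.0693 0.0045 0.2604]
[ 0.0688 -0.0141  0.2619]
[0.0687 0.0127 0.2611]
[ 0.0686 -0.0086  0.2596]
[ 0.0683 -0.006   0.2627]
[0.0681 0.0106 0.2567]
[ 0.0681 -0.0029  0.257 ]
[ 0.068  -0.0004  0.2604]
[ 0.0679 -0.0056  0.2576]
[ 0.0675 -0.0109  0.259 ]
[0.0675 0.0025 0.2587]
[0.0673 0.0081 0.2565]
[ 0.067  -0.0162  0.2601]
[0.0666 0.0026 0.2618]
[0.0664 0.0134 0.2622]
[ 0.0662 -0.0025  0.2587]
[ 0.0662 -0.0079  0.2606]
[0.066  0.0111 0.2581]
[0.066  0.0084 0.259 ]
[ 0.0659 -0.016   0.263 ]
[0.0656 0.0058 0.2594]
[ 0.0656 -0.0132  0.2616]
[0.0656 0.0003 0.2612]
[0.0656 0.011  0.2619]
[ 0.0649 -0.0049  0.2622]
```

View pics/s13c.png

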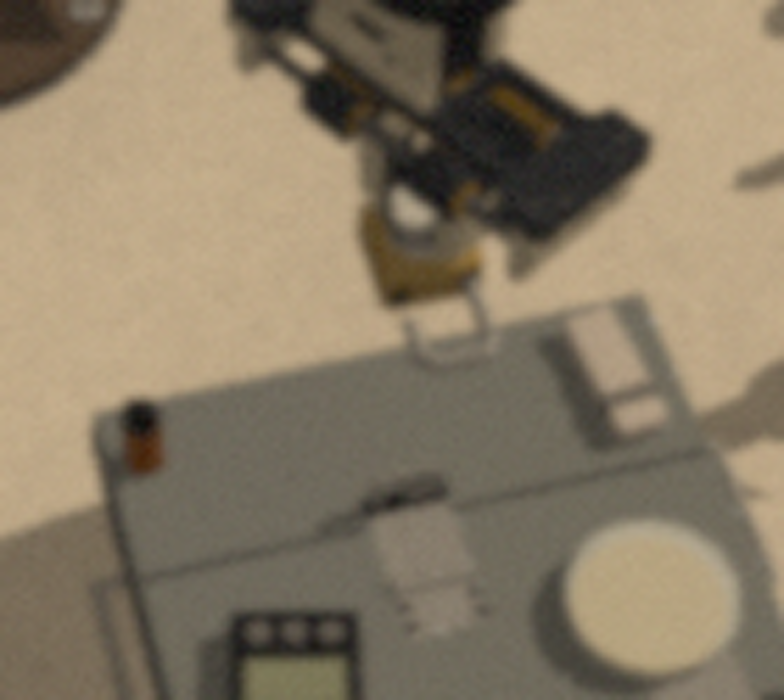

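View pics/w13.png

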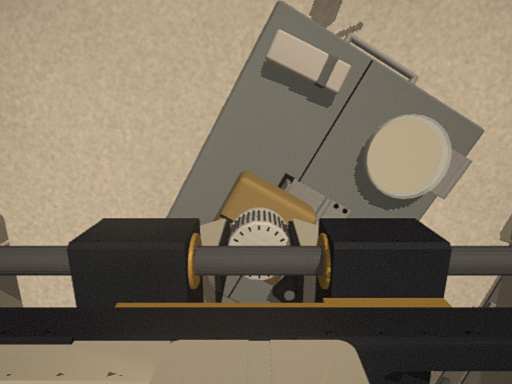

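The padlock hangs in the gripper, shackle open: the crossbar's outer edge is 69 mm ahead of the lock origin, against 70 mm expected when fully open. Its underside is about 155 mm above the box top. Vial, timer, mailer and dish look unmoved. Handing in.

```bash
python3 - <<'E'
from h import *
D=np.load("scene0.png.npz")["img"].astype(int); E=np.load("scene13.png.npz")["img"].astype(int)
for n,(u,v) in dict(dish=(321,207),timer=(258,219),mailer=(314,165),vial=(230,177),bottle=(384,145),tipbox=(94,272),forceps=(135,210)).items(): print(n,np.abs(D[v-10:v+10,u-10:u+10]-E[v-10:v+10,u-10:u+10]).mean().round(1))
print(arm.sign_off())
E
```

```text
dish 6.3
timer 3.6
mailer 4.7
vial 4.7
bottle 4.2
tipbox 5.8
forceps 6.3
the job is handed in; nothing more can be done
None
```

The padlock is open, unhooked and held up in the gripper, and I've handed the job in at about 16.5 s of the 61 s allowed.

- **Finding the number:** I gripped the dial and turned it clockwise one click at a time, pulling along −x at each. Clicks 1 to 3 were blocked at about 9.5, 13 and 12.5 N. Click 4 gave at about 3 N and slid to a hard stop.
- **Unhooking:** I slid the lock back until the plate was in the shackle's gap, with the staple about 32 mm ahead of the lock's origin, and lifted it straight up. Only the lock's weight showed on the wrist (about 3 N).
- **Last checks:** The lock's underside is about 155 mm above the box top. The crossbar's outer edge is about 69 mm ahead of the lock's origin, against 70 mm expected when fully open. Before and after pictures show nothing else moved.
- **Disagreements:** The travel I measured between the blocked and open stops was about 17 mm, not 18 mm. I put the difference down to the lock giving about 1.4 mm when pulled at the blocked clicks. On the slide back the lock was pressed into the box with about 10 N until I raised the tool 1.5 mm.

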